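# Open the reader's port cover and lock it open

## Task

Swing the blue dust cover of the tube reader aside, all the way to its open stop, so that the round port is uncovered. Then take the lock rod with the orange handle from its rest and slide it through the two fixed brackets and on through the lug of the cover until its collar comes up against the outer bracket, let go of it, and leave the things lying around undisturbed.

Things in the scene. Friction and masses are not known exactly. Their poses are not given: they have to be found in the camera images.
- instrument: Tube reader: flat white and grey bench instrument 240 (x) x 300 (y) x 80 mm high, fixed. Origin: centre of its underside; x away from the robot, y left, z up; its place varies by 6 to 15 cm, its yaw by 0.3 rad either way. Level top at z = 80 mm, flat screen and buttons. In its frame the cover's pin is at (60, 60) mm, both bracket holes at x = 60, z = 120 mm.
- cover (a joint): Swing of the blue dust cover on its upright pin, rad: 0 = closed (points along instrument -x, over the port); grows counter-clockwise from above to 1.571 = open at a hard stop (points along instrument -y, lug in line with the brackets). Starts at 0 to 0.5; friction about 0.1 N m; stays where left. Plate 44 to 72 mm wide, reaching 134 mm from the pin, z = 85 to 92 mm above the bench.
- pivot (a point): Axis of the cover's pin, at the height of the cover's top face (z = 92 mm).
- port (a point): Centre of the round port, a black opening 46 mm wide with a blue rim, in the instrument's top at instrument (-20, 60, 80) mm.
- knob (a point): Centre of the top of the black upright knob on the cover, 80 mm from the pin: a cylinder 22 mm in diameter, 40 mm tall (z = 92 to 132 mm). The cover can be pushed by its side.
- lug_hole (a point): Centre of the 17 mm round hole in the cover's upright lug, an aluminium plate 44 mm wide, 8 mm thick, top at z = 140 mm, at the cover's free end. The hole is 130 mm from the pin, 120 mm above the bench; its axis points to the pin. With the cover fully open it is in line with both bracket holes, and 12 mm of air lie between lug and inner bracket.
- outer_hole (a point): Mouth of the outer bracket's hole, on its outer face, at instrument (60, -124, 120) mm. The bracket is a fixed upright aluminium plate 44 mm wide (x), 8 mm thick (y), top at z = 140 mm, with a 17 mm round through hole along y. The rod enters here and travels along the instrument's +y.
- inner_hole (a point): Mouth of the hole of the inner bracket, a plate like the outer one, on its outer face, at instrument (60, -94, 120) mm.
- rod: Lock rod, 90 g: steel shaft 10 mm thick, 80 mm long, last 8 mm tapered; collar 28 mm wide, 5 mm thick; orange flat-sided handle 18 (x) x 50 (y) x 24 mm. Origin on the axis at the collar's front face; shaft along +y, handle y = -5 to -55 mm, 10 mm above to 14 below the axis. Balances at y = 22 mm. In the rest: level, axis at z = 45 mm; lifts straight up. Home: origin at point outer_hole.
- rest: Grey rest fixed to the bench, 60 (x) x 85 (y) x 52 mm high, origin at its underside's centre. Two slotted supports 60 mm apart along y, slots 12 mm wide, open at the top, carry the rod's shaft; the handle overhangs at -y. The rod's origin lies 40 mm from the rest's centre towards -y.
- rod_tip (a point): End of the shaft's tip, on the axis, 80 mm from the rod's origin.
- rod_handle (a point): Middle of the handle's length, on the axis, at y = -30 mm of the rod; take the handle here across its 18 mm width.
- tube_box: White tube box with small blue-capped tubes, 130 x 130 x 69 mm high, loose; leave it. Origin at its underside's centre.
- bottle: White bottle with a blue cap, 66 mm in diameter, 150 mm tall, loose; leave it. Origin at its underside's centre.
- calculator: Black pocket calculator, 130 x 80 x 16 mm, loose; leave it. Origin at its underside's centre.
There are look-alikes about, which are no part of the job. Several things have the shape of the rod; the one meant has the colours described above.

How it is judged:
On the way, in this order (a step that is already met when the one before it is completed fails the run):
1. the cover is swung to its open stop (value of joint cover above 1.5 rad), for 0.2 s.
2. the rod is through both brackets and the lug (y of rod_tip in the frame of instrument above -0.052 m and distance between rod and outer_hole below 0.012 m and angle between the y axis of rod and the y axis of instrument, either way round below 0.15 rad), for 0.2 s.
At the end, for the whole second after the job is handed in: The cover is open to its stop (swing above 1.49 rad), the rod lies through both brackets and the cover's lug with its collar within 8 mm of the outer bracket (rod origin within 12 mm of the outer hole's mouth), its axis within 0.15 rad of the holes' axis, at rest (all of step 2 and value of joint cover above 1.49 rad and linear speed of rod below 0.02 m/s); the robot touches nothing.
It fails at once if the tube box, bottle or calculator is pushed more than 30 mm (distance of any of tube_box, bottle, calculator from where it was at the start of the episode above 0.03 m).
It fails at once if the bottle is tipped over (angle between bottle's own z axis and vertical above 0.5 rad).
It also fails if it takes over 58 s, if anything falls off the work surface, if the arm or the gripper's body presses on something with over 40 N, if the wrist force passes 120 N, or if a joint passes its speed limit or range.

## Robot

A 6-joint arm with a two-finger parallel gripper is mounted at the origin on the work surface. World frame = base frame: x ahead of the robot, y to its left, z up, the work surface at z = 0. Lengths are in m, angles in rad, forces in N, time in s.
With the tool pointing down it reaches from about 0.325 to 0.9 m from the base axis. Payload 6.1 kg.
Tool frame: the origin (TCP) lies midway between the tips of the shut fingers; the grasp point (between the pads) lies grip_depth behind it (grip_depth is the distance from the TCP to the grasp point, in m); z points along the fingers, x is the direction in which the jaws open and shut, and the axes are right-handed (so a half turn about z gives the same grasp; the last joint's range is limited). The gripper opens to 87 mm and grips with 3 to 60 N. Pads are 19 mm wide; open, the fingers measure 117 mm over their backs; the gripper's body (75 mm by 190 mm) begins 51 mm behind the grasp point.
Start: joints at [1.089, 0.22, 1.526, -0, 1.395, -0.126], TCP at [0.218, 0.586, 0.223] pointing down, gripper open.
Joint ranges: [-2.98, 2.98], [-0.91, 2.08], [0.09, 2.57], [-1.24, 4.39], [0.2, 2.65], [-2.68, 2.68]. Speed limits (rad/s): [2.57, 2.57, 3.01, 3.14, 3.14, 3.14].

## Interface

Orientations are given as a unit quaternion [w, x, y, z].
In Python, from station import sense, read_camera, camera_model, job_done, grip_depth gives the robot as it stands.
- The arm moves only by the shell command python3 -m inch 'ROWS' [FORCE]. ROWS is JSON, a list of rows, each an object of numbers: "grip": the opening, from -1 (shut) to 1 (fully open); "tx", "ty", "tz": the shift along the tool's x, y, z in m; "yaw": the turn about the tool's z in degrees. A call has 1 to 12 rows; each row is the pose to reach, as a shift and turn from the pose commanded when the call began, along the tool's axes at that moment; what a row does not reach only later rows make up. A row lasts 1/12 s, in which the tool goes at most 41.7 mm and 7.16 degrees, less where a joint would pass 70% of its speed; a pose out of reach is approached as far as the arm can. A call with a gripper value outside its range is refused whole. The fingers move at their own pace and stop on an object; FORCE is the grip in N (left out, the last holds). Time passes only in rows, so rows that repeat a pose let the fingers close. It gives the time, the measured TCP pose, the force and the opening at its end, in the units of the state.
- sense(): the state, without advancing time (a new reading comes with each control period).
- read_camera(name): name is "scene" or "top"; returns the picture (420x560x3 uint8, blue, green, red); there is no depth.
- camera_model(name): a dict with "intrinsics" (3x3 intrinsics, pixels), "k1" (the pictures are not rectified: a ray, as slopes to the right and down, at radius r is drawn at 1 + k1 r^2 times it, then the intrinsics apply), "T" (4x4, takes a point from camera to world coordinates). Camera axes: x right, y down, z forward; pixel columns grow to the right and rows downward; lengths in m; the calibration is good to about 2 mm. A picture is of the moment at which its call begins. camera_model takes no time and is no camera call.
- job_done(): hands the job in, once; it reports no verdict.
The state is a dict: "t": time; "joint_positions": joint angles; "joint_vel": joint speeds; "joint_torque": joint torques, N m; "ee_pos": TCP position; "ee_rot": TCP orientation; "wrist_force": force on the tool from outside, world axes, zero at the start; "moment": the same for the moment, N m; "grip_width": finger opening in m.
Only numpy, scipy, OpenCV 4.12 (cv2) and the standard library are available. Lean on these libraries where they do the work, as an engineer would, in place of code of your own. Each camera call takes 0.05 s, during which the arm holds its last target.

## Working session

There is one attempt and no reset: what is moved stays moved. The work goes in short steps, Python scripts to look and compute and a shell command to move; the robot and the scene stay as the last step left them, time stands still between calls to the robot, and variables do not carry over. Pictures are saved under pics/ and viewed, and the job is handed in when it is done.

```bash
ls; mkdir -p pics; python3 - <<'E'
from station import *
import cv2
print(sense()); print(grip_depth if not callable(grip_depth) else grip_depth())
for n in ("scene","top"):
    im=read_camera(n); cv2.imwrite(f"pics/{n}0.png",im); print(n,camera_model(n))
E
```

```text
pics
{'t': 0.0, 'joint_positions': array([ 1.08891593e+00,  2.21233551e-01,  1.52761253e+00, -5.69473797e-06,
        1.39472075e+00, -1.26117017e-01]), 'joint_vel': array([ 0.00122046,  0.00078156, -0.0006593 , -0.00195781,  0.00064047,
       -0.0006872 ]), 'joint_torque': array([-2.06673154e-03, -4.94590688e+01, -3.87393343e+01,  6.97307009e-02,
        5.69798565e-02, -1.25098472e-04]), 'ee_pos': array([0.21741231, 0.58529455, 0.22143193]), 'ee_rot': array([ 4.59525747e-04,  8.21067533e-01,  5.70830212e-01, -8.73605374e-04]), 'wrist_force': array([-0.22740848, -0.31811565, -1.30692595]), 'moment': array([-0.01854047, -0.0310169 , -0.07568703]), 'grip_width': 0.08689497305680577}
0.0187
scene {'intrinsics': array([[419.15810311,   0.        , 277.44187992],
       [  0.        , 419.15810311, 205.20188996],
       [  0.        ,   0.        ,   1.        ]]), 'k1': -0.04523044147626096, 'T': array([[ 0.85463507,  0.28727139, -0.43252058,  1.10267411],
       [ 0.51913149, -0.48890586,  0.70105175, -0.99058524],
       [-0.01006974, -0.82367846, -0.56696772,  0.90844916],
       [ 0.        ,  0.        ,  0.        ,  1.        ]])}
top {'intrinsics': array([[441.41523399,   0.        , 285.81836858],
       [  0.        , 441.41523399, 202.24047557],
       [  0.        ,   0.        ,   1.        ]]), 'k1': -0.0954309150609269, 'T': array([[ 0.00750901, -0.99810347,  0.0610989 ,  0.42447798],
       [-0.99992917, -0.00693041,  0.00967625,  0.00671078],
       [-0.00923446, -0.06116724, -0.99808481,  1.65819408],
       [ 0.        ,  0.        ,  0.        ,  1.        ]])}
```

View pics/scene0.png

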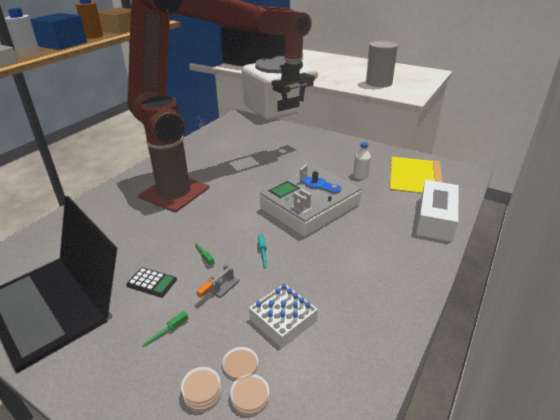

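View pics/top0.png

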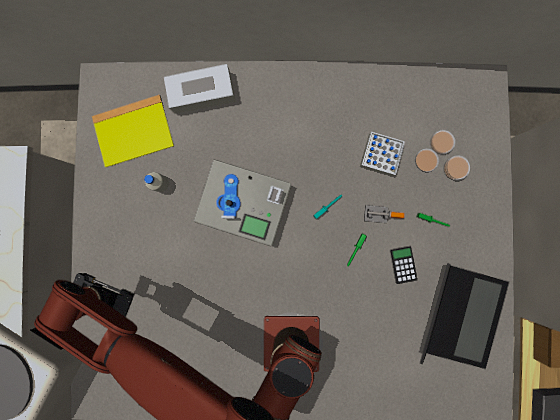

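The top view shows the instrument near (245,203), with the cover's blue parts at (230,190). The rest and a rod with an orange handle are at (385,214). The rod look-alikes are two green ones at (357,248) and (433,219) and a teal one at (327,207). Only the one at (385,214) has an orange handle and lies in the grey rest, so that is the one meant. I'll enlarge it to confirm.

```bash
python3 - <<'E'
import cv2,numpy as np
t=cv2.imread("pics/top0.png"); s=cv2.imread("pics/scene0.png")
a=cv2.resize(t[155:250,190:300],None,fx=5,fy=5,interpolation=cv2.INTER_CUBIC)
cv2.imwrite("pics/c_inst.png",a)
b=cv2.resize(t[195:235,350:455],None,fx=7,fy=7,interpolation=cv2.INTER_CUBIC)
cv2.imwrite("pics/c_rod.png",b)
c=cv2.resize(s[155:235,250:370],None,fx=6,fy=6,interpolation=cv2.INTER_CUBIC)
cv2.imwrite("pics/c_inst_s.png",c)
d=cv2.resize(s[255:305,185:255],None,fx=8,fy=8,interpolation=cv2.INTER_CUBIC)
cv2.imwrite("pics/c_rod_s.png",d)
E
```

```text
(no output)
```

View pics/c_inst.png

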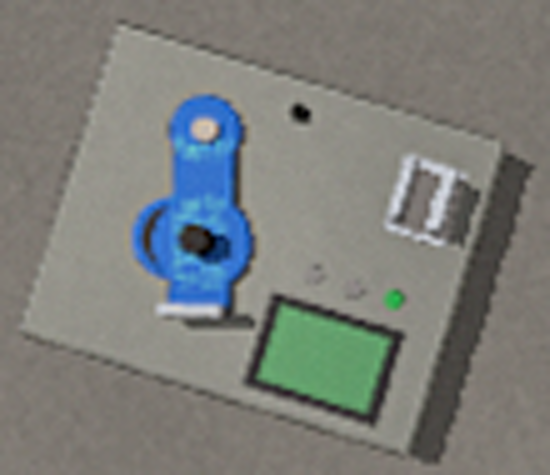

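View pics/c_rod.png

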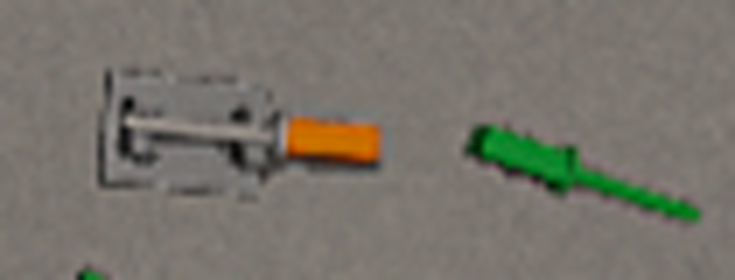

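View pics/c_inst_s.png

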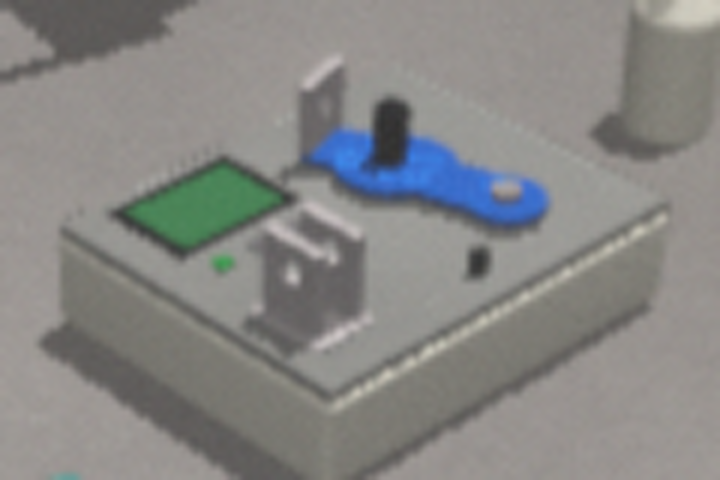

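View pics/c_rod_s.png

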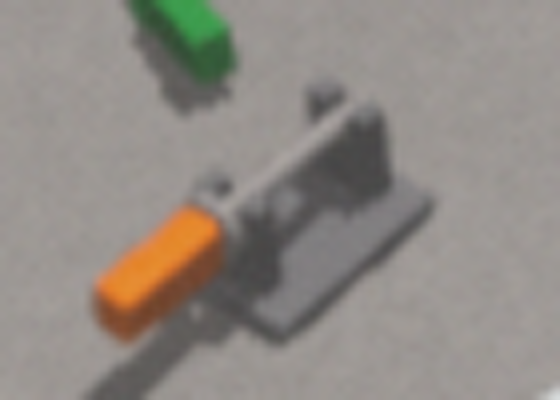

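The crops confirm it: the orange-handled rod lies in the grey rest with its steel shaft pointing left in the top view (+y), and the neighbouring one is all green. On the instrument, the pin is at crop (205,128), the knob at (195,240) and the brackets at (430,200). Next I'll measure their positions.

```bash
cat > h.py <<'E'
import numpy as np,cv2
from station import *
from scipy.optimize import least_squares
def ray(cam,uv):
    K,k1,T=cam["intrinsics"],cam["k1"],cam["T"]
    d=np.array([(uv[0]-K[0,2])/K[0,0],(uv[1]-K[1,2])/K[1,1]])
    u=d.copy()
    for _ in range(20): u=d/(1+k1*(u@u))
    return T[:3,3],T[:3,:3]@np.array([u[0],u[1],1.])
def plane(cam,uv,z):
    o,d=ray(cam,uv); return o+d*(z-o[2])/d[2]
def proj(cam,p):
    K,k1,T=cam["intrinsics"],cam["k1"],cam["T"]
    c=T[:3,:3].T@(np.asarray(p)-T[:3,3]); s=c[:2]/c[2]; s=s*(1+k1*(s@s))
    return K[:2,:2]@s+K[:2,2]
def tri(uv1,uv2,c1=None,c2=None):
    A=[];b=[]
    for n,uv in (("top",uv1),("scene",uv2)):
        o,d=ray(camera_model(n),uv); d=d/np.linalg.norm(d); P=np.eye(3)-np.outer(d,d); A.append(P); b.append(P@o)
    A=np.vstack(A); b=np.hstack(b); return np.linalg.lstsq(A,b,rcond=None)[0]
def mask(im,lo,hi):
    return cv2.inRange(cv2.cvtColor(im,cv2.COLOR_BGR2HSV),lo,hi)
E
python3 - <<'E'
from h import *
t=cv2.imread("pics/top0.png"); s=cv2.imread("pics/scene0.png")
ct,cs=camera_model("top"),camera_model("scene")
o=lambda x,y:(190+(x+.5)/5-.5,155+(y+.5)/5-.5)
# corners z=.08 instrument: far-left(+x,+y), far-right, near-left, near-right
C={k:plane(ct,o(*v),.08) for k,v in dict(fl=(118,24),fr=(501,145),nl=(22,331),nr=(410,456)).items()}
for k,v in C.items(): print(k,v.round(4))
c=sum(C.values())/4
ey=(C['fl']-C['fr']+C['nl']-C['nr']); yaw=np.arctan2(-ey[0],ey[1])
ex=(C['fl']-C['nl']+C['fr']-C['nr']); print("c",c.round(4),"yaw",yaw,np.arctan2(ex[1],ex[0]))
# scene corners: near? 
o2=lambda x,y:(250+(x+.5)/6-.5,155+(y+.5)/6-.5)
for k,v in dict(nr=(62,228),fr=(333,405),fl=(667,208)).items(): print("scene",k,plane(cs,o2(*v),.08).round(4))
pin=plane(ct,o(204,128),.094); print("pin top",pin.round(4), "scene",plane(cs,o2(507,190),.094).round(4))
print("knob top",plane(ct,o(195,240),.132).round(4),"scene",plane(cs,o2(391,105),.132).round(4))
# rod
for n,im,cam in (("top",t,ct),("scene",s,cs)):
    m=mask(im,(5,150,120),(18,255,255)); nn,l,st,ce=cv2.connectedComponentsWithStats(m)
    for i in range(1,nn):
        if st[i,4]>20: 
            print(n,st[i],ce[i].round(2),plane(cam,ce[i],.055).round(4))
            if n=="top":
                pts=np.argwhere(l==i)[:,::-1].astype(float)
                print(cv2.minAreaRect(pts.astype(np.float32)))
E
```

```text
fl [0.6747 0.2862 0.08  ]
fr [0.5883 0.0082 0.08  ]
nl [0.4519 0.3516 0.08  ]
nr [0.3651 0.0715 0.08  ]
c [0.52   0.1794 0.08  ] yaw -0.3009979591540296 -0.2811278045938805
scene nr [0.3734 0.0708 0.08  ]
scene fr [ 0.6    -0.0039  0.08  ]
scene fl [0.6815 0.2778 0.08  ]
pin top [0.5977 0.2204 0.094 ] scene [0.5967 0.2262 0.094 ]
knob top [0.5153 0.2203 0.132 ] scene [0.5172 0.2232 0.132 ]
top [ 92  96  69  27 286] [124.88 108.4 ] [0.8726 0.6312 0.055 ]
((126.23930358886719, 108.82878875732422), (6.808029651641846, 70.2134780883789), 72.3874282836914)
top [391 212  13   6  62] [396.95 214.42] [ 0.4809 -0.3834  0.055 ]
((397.0121765136719, 214.39024353027344), (12.478763580322266, 4.527693271636963), 6.340191841125488)
top [300 317  14  13  51] [307.12 323.14] [ 0.0867 -0.0578  0.055 ]
((306.7783203125, 323.4009704589844), (8.06167221069336, 15.346315383911133), 60.945396423339844)
top [285 318  19   9  45] [294.09 321.89] [ 0.0908 -0.0108  0.055 ]
((294.8218994140625, 322.1918029785156), (7.2565507888793945, 18.258419036865234), 69.44395446777344)
top [267 323  17  12  64] [274.69 327.78] [0.0689 0.059  0.055 ]
((274.6639099121094, 326.19671630859375), (12.163504600524902, 13.059762001037598), 50.19443130493164)
scene [197 281  15  15 104] [204.24 287.9 ] [ 0.487 -0.389  0.055]
```

```bash
python3 - <<'E'
import cv2
t=cv2.imread("pics/top0.png"); s=cv2.imread("pics/scene0.png")
cv2.imwrite("pics/c_br.png",cv2.resize(t[178:212,258:302],None,fx=16,fy=16,interpolation=cv2.INTER_CUBIC))
cv2.imwrite("pics/c_br_s.png",cv2.resize(s[184:224,285:325],None,fx=14,fy=14,interpolation=cv2.INTER_CUBIC))
E
```

```text
(no output)
```

View pics/c_br.png

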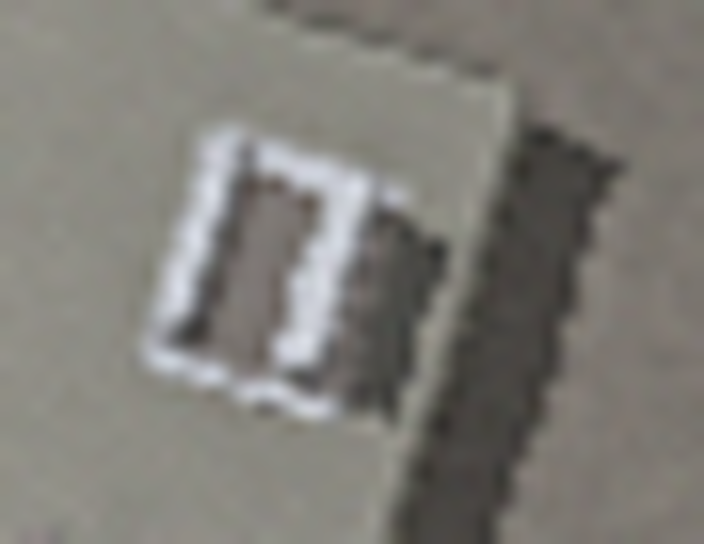

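View pics/c_br_s.png

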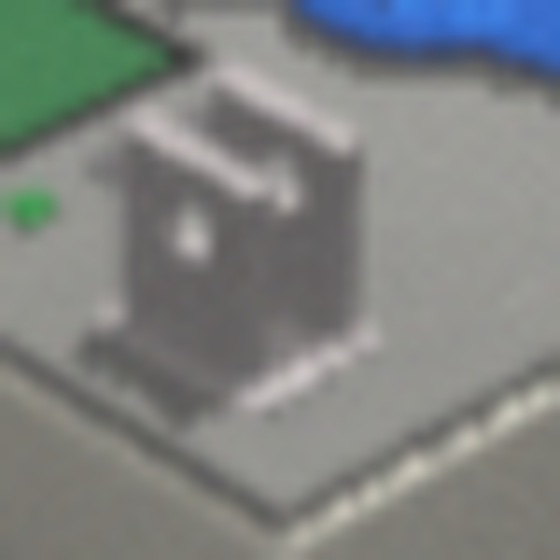

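```bash
cat > fit.py <<'E'
from h import *
ct,cs=camera_model("top"),camera_model("scene")
f=lambda x0,y0,k:(lambda x,y:(x0+(x+.5)/k-.5,y0+(y+.5)/k-.5))
A,B,C,D=f(190,155,5),f(250,155,6),f(258,178,16),f(285,184,14)
F=[("top",A(118,24),(120,150,80)),("top",A(501,145),(120,-150,80)),("top",A(22,331),(-120,150,80)),("top",A(410,456),(-120,-150,80)),
("scene",B(62,228),(-120,-150,80)),("scene",B(333,405),(120,-150,80)),("scene",B(667,208),(120,150,80)),
("top",A(204,128),(60,60,94)),("scene",B(507,190),(60,60,94)),
("top",C(325,272),(60,-120,140)),("top",C(195,235),(60,-90,140)),
("scene",D(200,156),(60,-120,140)),("scene",D(288,112),(60,-90,140))]
CM=dict(top=ct,scene=cs)
def W(p,q):
    c,s=np.cos(p[2]),np.sin(p[2]); q=np.array(q)/1000; return np.array([p[0]+c*q[0]-s*q[1],p[1]+s*q[0]+c*q[1],q[2]])
def res(p): return np.concatenate([proj(CM[n],W(p,q))-np.array(uv) for n,uv,q in F])
if __name__=="__main__":
    r=least_squares(res,[.521,.179,-.29],loss="soft_l1",f_scale=.7); p=r.x; print(p.round(4)); print(res(p).reshape(-1,2).round(2))
    for who in ("top","scene"):
        idx=[i for i,x in enumerate(F) if x[0]==who]
        q=least_squares(lambda p:res(p).reshape(-1,2)[idx].ravel(),p,loss="soft_l1",f_scale=.7).x; print(who,q.round(4),W(q,(60,-124,120)).round(4))
    for nm,q in dict(pin=(60,60,92),outer=(60,-124,120)).items(): print(nm,W(p,q).round(4))
    k=tri(A(195,240),B(391,105)); print("knob",k.round(4)); R=np.array([[np.cos(p[2]),np.sin(p[2])],[-np.sin(p[2]),np.cos(p[2])]])
    d=R@(k[:2]-p[:2]); print("inst",d.round(4),"theta",np.arctan2(-(d[1]-.06),-(d[0]-.06)))
    for nm,uv,z in (("bottle",(152,181),.15),("tube",(382,153),.069),("calc",(403,265),.016)): print(nm,plane(ct,uv,z).round(3))
E
python3 fit.py; python3 - <<'E'
from h import *
t=cv2.imread("pics/top0.png"); s=cv2.imread("pics/scene0.png")
# shaft / handle lines from crops
a=lambda x,y:(350+(x+.5)/7-.5,195+(y+.5)/7-.5); b=lambda x,y:(185+(x+.5)/8-.5,255+(y+.5)/8-.5)
print("tip tri",tri(a(127,123),b(362,105)))
print("collar handle joint",tri(a(287,138),b(218,222)))
ct=camera_model("top"); cs=camera_model("scene")
print("tip",plane(ct,a(127,123),.05),"hend top",plane(ct,a(380,143),.055),"collar/handle top",plane(ct,a(287,137),.055))
# scene: handle top face corners
print("scene top face c", plane(cs,b(160,250),.055))
E
```

```text
[ 0.5226  0.1804 -0.2917]
[[-0.89 -1.62]
 [ 1.68 -1.68]
 [-1.91  0.31]
 [ 0.08  0.18]
 [-1.96 -0.72]
 [-0.63 -1.47]
 [ 0.98 -1.52]
 [-0.06  0.12]
 [-0.5   0.74]
 [ 0.27 -0.47]
 [ 0.1  -0.71]
 [-0.24  0.09]
 [-0.2  -0.06]]
top [ 0.5212  0.1803 -0.2974] [0.5423 0.0441 0.12  ]
scene [ 0.5246  0.1788 -0.2885] [0.5468 0.0429 0.12  ]
pin [0.5973 0.2206 0.092 ]
outer [0.5444 0.0444 0.12  ]
knob [0.5166 0.2209 0.1328]
inst [-0.0174  0.0371] theta 0.2876301374071545
bottle [0.588 0.487 0.15 ]
tube [ 0.704 -0.327  0.069]
calc [ 0.294 -0.415  0.016]
tip tri [ 0.49021737 -0.27717776  0.04381234]
collar handle joint [ 0.48439555 -0.35875088  0.049617  ]
tip [ 0.48877911 -0.27699594  0.05      ] hend top [ 0.47896502 -0.4088244   0.055     ] collar/handle top [ 0.48180687 -0.35989937  0.055     ]
scene top face c [ 0.48253126 -0.38217695  0.055     ]
```

```bash
cat > togo.py <<'E'
from fit import *
from scipy.spatial.transform import Rotation as Ro
P=(0.5226,0.1804,-0.2917)
def togo(targets,xdir=None):
    s=sense(); w=s["ee_rot"]; R=Ro.from_quat(w,scalar_first=True).as_matrix()
    for t in targets: print("to",np.round(t,4),"->",(1000*(R.T@(np.array(t)-s["ee_pos"]))).round(1),"mm")
    a=np.arctan2(R[1,0],R[0,0]); print("tool x angle",np.degrees(a).round(2),"z",R[:,2].round(4),"yaw needed",None if xdir is None else ((np.degrees(a-xdir)+90)%180-90).round(2))
E
python3 - <<'E'
from togo import *
togo([W(P,(-25,78,210)),W(P,(-25,78,108))],P[2])
E
```

```text
to [0.5211 0.2623 0.21  ] -> [-197.   397.2   11.8] mm
to [0.5211 0.2623 0.108 ] -> [-196.9  397.2  113.8] mm
tool x angle 69.61 z [-8.0e-04 -1.5e-03 -1.0e+00] yaw needed 86.33
```

```bash
python3 -m inch '[{"tx":-17,"grip":-1},{"grip":-1}]' 20 2>&1 | head -c 300; python3 -c "
from station import sense; print(sense()['t'],sense()['ee_pos'])"
```

```text
validation failed for argument at $[0]...
0.1 [0.21745434 0.58536373 0.22157449]
```

That was a slip: I typed millimetres where metres are expected. The call was refused and the arm didn't move. I'll resend it in metres.

```bash
python3 -m inch '[{"tx":-0.016,"ty":0.033,"yaw":7,"grip":-1},{"tx":-0.033,"ty":0.066,"yaw":14,"grip":-1},{"tx":-0.05,"ty":0.1,"yaw":21,"grip":-1},{"tx":-0.066,"ty":0.133,"yaw":28,"grip":-1},{"tx":-0.082,"ty":0.166,"yaw":35,"grip":-1},{"tx":-0.1,"ty":0.2,"yaw":42,"grip":-1},{"tx":-0.115,"ty":0.233,"yaw":49,"grip":-1},{"tx":-0.13,"ty":0.266,"yaw":56,"grip":-1},{"tx":-0.15,"ty":0.3,"yaw":63,"grip":-1},{"tx":-0.165,"ty":0.333,"yaw":70,"grip":-1},{"tx":-0.182,"ty":0.366,"yaw":77,"grip":-1},{"tx":-0.197,"ty":0.397,"tz":0.012,"yaw":84,"grip":-1}]' 20; python3 - <<'E'
from togo import *
togo([W(P,(-25,78,210)),W(P,(-25,78,108))],P[2])
E
```

```text
to [0.5211 0.2623 0.21  ] -> [-197.   397.2   11.8] mm
to [0.5211 0.2623 0.108 ] -> [-196.9  397.2  113.8] mm
tool x angle 69.61 z [-8.0e-04 -1.5e-03 -1.0e+00] yaw needed 86.33validation failed for argument at $[0]...
```

```bash
python3 -m inch '[{"tx":0.0,"ty":0.0,"tz":0.0,"yaw":0.0,"grip":-1.0}]' 20; echo; python3 -m inch --help | head -20
```

```text
t: 0.18
ee_pos: [0.2175, 0.5855, 0.2218]
ee_rot: [0.0, 0.821, 0.571, -0.001]
wrist_force: [0.2, -0.3, -0.1]
grip_width: 0.0848
invalid input: not JSON, or not a number
```

All five fields are required in each row.

```bash
python3 -m inch '[{"tx":-0.016,"ty":0.033,"tz":0,"yaw":7,"grip":-1},{"tx":-0.033,"ty":0.066,"tz":0,"yaw":14,"grip":-1},{"tx":-0.05,"ty":0.1,"tz":0,"yaw":21,"grip":-1},{"tx":-0.066,"ty":0.133,"tz":0,"yaw":28,"grip":-1},{"tx":-0.082,"ty":0.166,"tz":0,"yaw":35,"grip":-1},{"tx":-0.1,"ty":0.2,"tz":0,"yaw":42,"grip":-1},{"tx":-0.115,"ty":0.233,"tz":0,"yaw":49,"grip":-1},{"tx":-0.13,"ty":0.266,"tz":0,"yaw":56,"grip":-1},{"tx":-0.15,"ty":0.3,"tz":0,"yaw":63,"grip":-1},{"tx":-0.165,"ty":0.333,"tz":0,"yaw":70,"grip":-1},{"tx":-0.182,"ty":0.366,"tz":0.01,"yaw":77,"grip":-1},{"tx":-0.197,"ty":0.397,"tz":0.012,"yaw":84,"grip":-1}]' 20; python3 - <<'E'
from togo import *
togo([W(P,(-25,78,210)),W(P,(-25,78,108))],P[2])
E
```

```text
t: 1.18
ee_pos: [0.5219, 0.2609, 0.2094]
ee_rot: [0.0, 0.992, -0.128, -0.0]
wrist_force: [0.3, 1.4, -0.7]
grip_width: 0.0084
to [0.5211 0.2623 0.21  ] -> [-1.1 -1.2 -0.6] mm
to [0.5211 0.2623 0.108 ] -> [ -1.   -1.3 101.4] mm
tool x angle -14.76 z [-1.1e-03 -6.0e-04 -1.0e+00] yaw needed 1.96
```

```bash
python3 -m inch '[{"tx":-0.001,"ty":-0.001,"tz":0.035,"yaw":2,"grip":-1},{"tx":-0.001,"ty":-0.001,"tz":0.07,"yaw":2,"grip":-1},{"tx":-0.001,"ty":-0.001,"tz":0.101,"yaw":2,"grip":-1},{"tx":-0.001,"ty":-0.001,"tz":0.101,"yaw":2,"grip":-1}]' 20; python3 - <<'E'
from togo import *
im=read_camera("scene"); cv2.imwrite("pics/s1.png",cv2.resize(im[110:240,220:400],None,fx=4,fy=4,interpolation=cv2.INTER_CUBIC))
L=[]
for th,a in ((.2876,(-8,9.5)),(.5,(-11,9.5)),(.7,(-14,9.5)),(.9,(-15,9.5)),(1.1,(-15,9)),(1.3,(-15,8)),(1.45,(-15,6)),(1.571,(-15,4)),(1.571,(-11,4))):
    k=np.array([60-80*np.cos(th),60-80*np.sin(th)])+11*np.array([-np.sin(th),np.cos(th)])+a
    L.append(W(P,(*k,108)))
togo(L,P[2])
E
```

```text
t: 1.52
ee_pos: [0.5155, 0.2618, 0.1019]
ee_rot: [0.003, 0.99, -0.143, -0.006]
wrist_force: [-1.8, -0.7, -1.1]
grip_width: 0.0003
to [0.5124 0.2433 0.108 ] -> [ 0.9 20.  -2.4] mm
to [0.509  0.2271 0.108 ] -> [ 2.1 36.5 -2.3] mm
to [0.5089 0.2121 0.108 ] -> [ 6.2 51.  -2.3] mm
to [0.5138 0.1973 0.108 ] -> [15.1 63.7 -2.3] mm
to [0.5223 0.1833 0.108 ] -> [27.3 74.8 -2.3] mm
to [0.5333 0.1708 0.108 ] -> [41.3 83.7 -2.4] mm
to [0.5425 0.1618 0.108 ] -> [52.8 89.7 -2.4] mm
to [0.5506 0.1553 0.108 ] -> [62.3 93.7 -2.5] mm
to [0.5544 0.1541 0.108 ] -> [66.3 93.7 -2.5] mm
tool x angle -16.4 z [-0.0084 -0.003  -1.    ] yaw needed 0.31
```

View pics/s1.png

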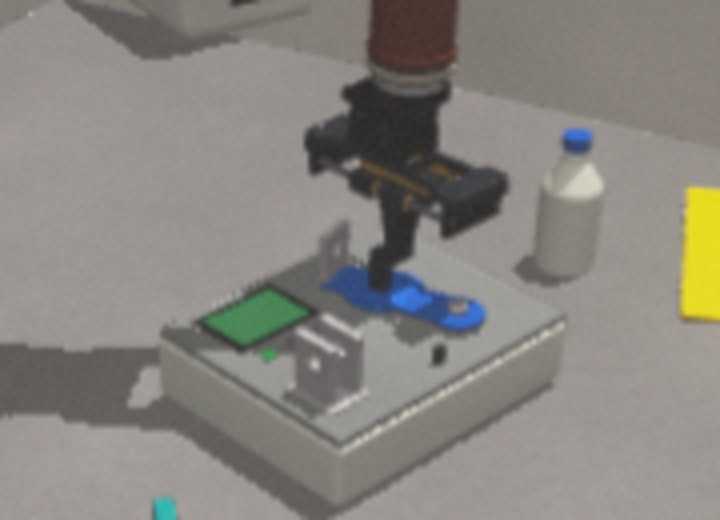

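The closed fingers are behind the knob at crop (385,265), on its clockwise side and clear of the lug at (335,245). I'll push along the arc in two calls.

```bash
python3 -m inch '[{"tx":0,"ty":0.010,"tz":-0.002,"yaw":0,"grip":-1},{"tx":0,"ty":0.020,"tz":-0.002,"yaw":0,"grip":-1},{"tx":0,"ty":0.028,"tz":-0.002,"yaw":0,"grip":-1},{"tx":0.001,"ty":0.036,"tz":-0.002,"yaw":0,"grip":-1},{"tx":0.003,"ty":0.044,"tz":-0.002,"yaw":0,"grip":-1},{"tx":0.006,"ty":0.051,"tz":-0.002,"yaw":0,"grip":-1},{"tx":0.010,"ty":0.058,"tz":-0.002,"yaw":0,"grip":-1},{"tx":0.015,"ty":0.064,"tz":-0.002,"yaw":0,"grip":-1},{"tx":0.021,"ty":0.070,"tz":-0.002,"yaw":0,"grip":-1},{"tx":0.027,"ty":0.075,"tz":-0.002,"yaw":0,"grip":-1},{"tx":0.034,"ty":0.079,"tz":-0.002,"yaw":0,"grip":-1},{"tx":0.041,"ty":0.083,"tz":-0.002,"yaw":0,"grip":-1}]' 20; python3 - <<'E'
from togo import *
im=read_camera("scene"); cv2.imwrite("pics/s2.png",cv2.resize(im[110:240,220:400],None,fx=4,fy=4,interpolation=cv2.INTER_CUBIC))
L=[]
for th,a in ((1.3,(-15,8)),(1.45,(-15,6)),(1.571,(-15,4)),(1.571,(-11,4))):
    k=np.array([60-80*np.cos(th),60-80*np.sin(th)])+11*np.array([-np.sin(th),np.cos(th)])+a
    L.append(W(P,(*k,108)))
togo(L,P[2])
E
```

```text
t: 2.57
ee_pos: [0.5365, 0.1719, 0.1111]
ee_rot: [0.0, 0.99, -0.143, -0.001]
wrist_force: [-1.2, -0.0, 1.6]
grip_width: 0.0005
to [0.5333 0.1708 0.108 ] -> [-4.2  1.5  3.3] mm
to [0.5425 0.1618 0.108 ] -> [7.2 7.5 3.3] mm
to [0.5506 0.1553 0.108 ] -> [16.7 11.5  3.3] mm
to [0.5544 0.1541 0.108 ] -> [20.7 11.5  3.3] mm
tool x angle -16.43 z [ 2.0e-04 -1.1e-03 -1.0e+00] yaw needed 0.28
```

View pics/s2.png

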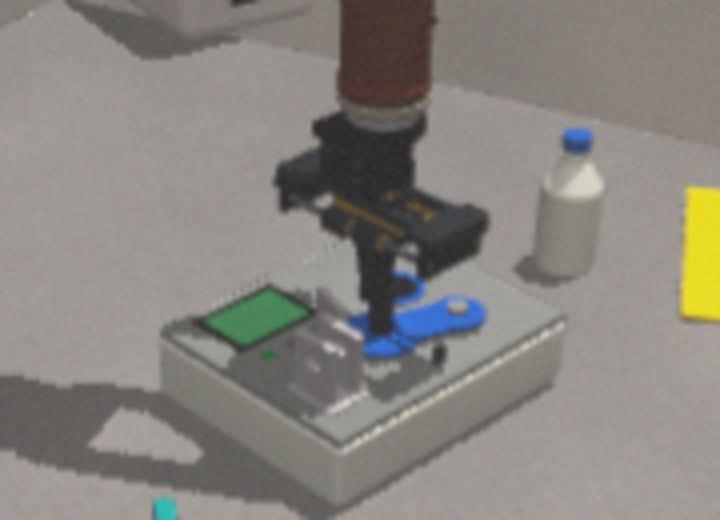

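The cover follows. The port rim shows at (405,287) and the lug is approaching the brackets at (345,330). Continuing to the stop.

```bash
python3 -m inch '[{"tx":0.006,"ty":0.004,"tz":0.001,"yaw":0,"grip":-1},{"tx":0.010,"ty":0.007,"tz":0.002,"yaw":0,"grip":-1},{"tx":0.014,"ty":0.009,"tz":0.002,"yaw":0,"grip":-1},{"tx":0.017,"ty":0.010,"tz":0.002,"yaw":0,"grip":-1},{"tx":0.019,"ty":0.011,"tz":0.002,"yaw":0,"grip":-1},{"tx":0.019,"ty":0.011,"tz":0.002,"yaw":0,"grip":-1}]' 20;  python3 - <<'E'
from togo import *
L=[]
for th,a in ((1.571,(-15,4)),(1.571,(-11,4))):
    k=np.array([60-80*np.cos(th),60-80*np.sin(th)])+11*np.array([-np.sin(th),np.cos(th)])+a
    L.append(W(P,(*k,108)))
togo(L,P[2]); print(sense()["wrist_force"])
E
```

```text
t: 3.12
ee_pos: [0.5519, 0.1568, 0.1095]
ee_rot: [0.0, 0.99, -0.143, 0.0]
wrist_force: [-0.1, -0.7, -0.3]
grip_width: 0.0009
to [0.5506 0.1553 0.108 ] -> [-0.9  1.8  1.5] mm
to [0.5544 0.1541 0.108 ] -> [3.1 1.8 1.5] mm
tool x angle -16.39 z [ 2.e-04 -2.e-04 -1.e+00] yaw needed 0.32
[-0.06657256 -0.66889774 -0.25684398]
```

```bash
python3 -m inch '[{"tx":0.003,"ty":0.001,"tz":0,"yaw":0,"grip":-1},{"tx":0.005,"ty":0.001,"tz":0,"yaw":0,"grip":-1},{"tx":0.005,"ty":0.001,"tz":0,"yaw":0,"grip":-1}]' 20;  python3 - <<'E'
from togo import *
im=read_camera("scene"); cv2.imwrite("pics/s3.png",cv2.resize(im[110:240,220:400],None,fx=4,fy=4,interpolation=cv2.INTER_CUBIC))
print(sense()["wrist_force"])
E
```

```text
t: 3.37
ee_pos: [0.5557, 0.1547, 0.1094]
ee_rot: [0.0, 0.99, -0.142, -0.001]
wrist_force: [-1.6, 1.0, 1.1]
grip_width: 0.0005
[-2.17269384  0.10860576  0.6821784 ]
```

View pics/s3.png

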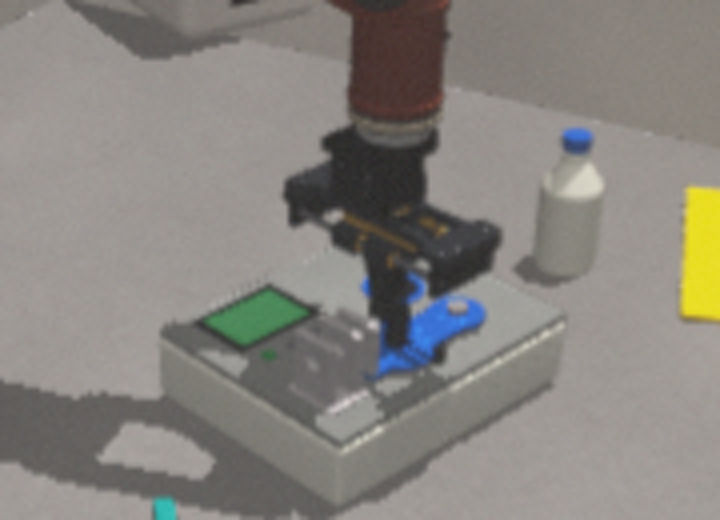

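```bash
python3 -m inch '[{"tx":0.003,"ty":0,"tz":0,"yaw":0,"grip":-1},{"tx":0.005,"ty":0,"tz":0,"yaw":0,"grip":-1},{"tx":0.005,"ty":0,"tz":0,"yaw":0,"grip":-1}]' 20
```

```text
t: 3.67
ee_pos: [0.5562, 0.1546, 0.1092]
ee_rot: [0.0, 0.99, -0.142, -0.006]
wrist_force: [-20.2, 4.4, 13.9]
grip_width: 0.0005
```

```bash
python3 -m inch '[{"tx":0.003,"ty":0,"tz":0,"yaw":0,"grip":-1},{"tx":0.004,"ty":0,"tz":0,"yaw":0,"grip":-1},{"tx":0.004,"ty":0,"tz":0,"yaw":0,"grip":-1}]' 20; python3 - <<'E'
from togo import *
im=read_camera("scene"); cv2.imwrite("pics/s4.png",cv2.resize(im[110:240,220:400],None,fx=4,fy=4,interpolation=cv2.INTER_CUBIC))
print(sense()["wrist_force"])
E
```

```text
t: 3.92
ee_pos: [0.5563, 0.1545, 0.1091]
ee_rot: [0.0, 0.99, -0.142, -0.009]
wrist_force: [-34.5, 6.8, 23.1]
grip_width: 0.0003
[-33.03292345   6.49470589  22.83718003]
```

View pics/s4.png

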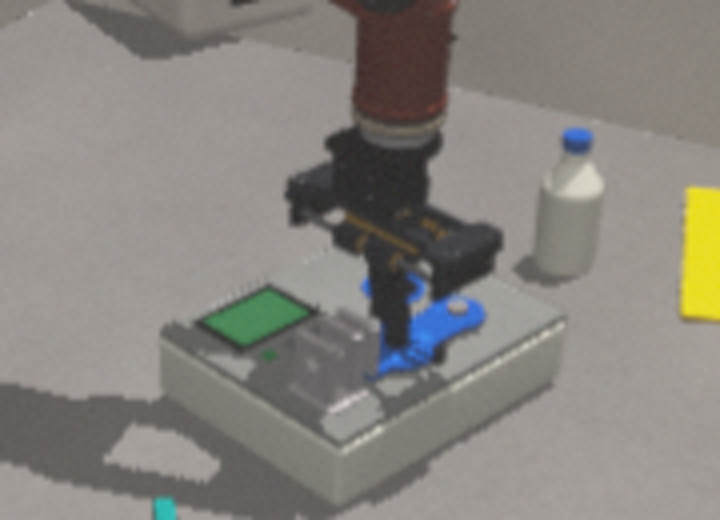

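The wrist force is 34 N with no further motion, so the cover is at its stop. The lug is in line beside the brackets and the port rim at (393,288) is clear. Backing off and looking from the top.

```bash
python3 -m inch '[{"tx":-0.012,"ty":0,"tz":0,"yaw":0,"grip":-1},{"tx":-0.035,"ty":0,"tz":-0.005,"yaw":0,"grip":-1},{"tx":-0.04,"ty":0,"tz":-0.04,"yaw":0,"grip":-1},{"tx":-0.04,"ty":0.02,"tz":-0.08,"yaw":0,"grip":0},{"tx":-0.04,"ty":0.05,"tz":-0.1,"yaw":0,"grip":0.2}]' 20; python3 - <<'E'
from togo import *
togo([(0.4815,-0.384,0.16),(0.4815,-0.384,0.026)],-.08)
E
```

```text
t: 4.38
ee_pos: [0.5136, 0.1169, 0.2133]
ee_rot: [-0.001, 0.99, -0.141, 0.003]
wrist_force: [1.9, -1.5, 0.5]
grip_width: 0.0077
to [ 0.4815 -0.384   0.16  ] -> [108.4 490.2  52.7] mm
to [ 0.4815 -0.384   0.026 ] -> [107.7 490.5 186.7] mm
tool x angle -16.18 z [ 5.4e-03  8.0e-04 -1.0e+00] yaw needed -11.59
```

```bash
python3 -m inch '[{"tx":0.009,"ty":0.04,"tz":0,"yaw":-1,"grip":0.2},{"tx":0.018,"ty":0.08,"tz":0,"yaw":-2,"grip":0.2},{"tx":0.027,"ty":0.12,"tz":0,"yaw":-3,"grip":0.2},{"tx":0.036,"ty":0.16,"tz":0,"yaw":-4,"grip":0.2},{"tx":0.045,"ty":0.2,"tz":0,"yaw":-5,"grip":0.2},{"tx":0.054,"ty":0.24,"tz":0,"yaw":-6,"grip":0.2},{"tx":0.063,"ty":0.28,"tz":0,"yaw":-7,"grip":0.2},{"tx":0.072,"ty":0.32,"tz":0.01,"yaw":-8,"grip":0.2},{"tx":0.081,"ty":0.36,"tz":0.02,"yaw":-9,"grip":0.2},{"tx":0.09,"ty":0.4,"tz":0.03,"yaw":-10,"grip":0.2},{"tx":0.099,"ty":0.44,"tz":0.04,"yaw":-11,"grip":0.2},{"tx":0.106,"ty":0.475,"tz":0.05,"yaw":-11.6,"grip":0.2}]' 20; python3 -m inch '[{"tx":0,"ty":0.012,"tz":0,"yaw":0,"grip":0.2},{"tx":0,"ty":0.012,"tz":0,"yaw":0,"grip":0.2}]'; python3 - <<'E'
from togo import *
togo([(0.4815,-0.384,0.16),(0.4815,-0.384,0.026)],-.08)
im=read_camera("top"); cv2.imwrite("pics/t5.png",cv2.resize(im[155:250,190:300],None,fx=5,fy=5,interpolation=cv2.INTER_CUBIC))
im=read_camera("scene"); cv2.imwrite("pics/s5.png",cv2.resize(im[155:235,250:370],None,fx=6,fy=6,interpolation=cv2.INTER_CUBIC))
cv2.imwrite("pics/s5b.png",cv2.resize(im[210:310,160:280],None,fx=6,fy=6,interpolation=cv2.INTER_CUBIC))
E
```

```text
t: 5.38
ee_pos: [0.4797, -0.3733, 0.1596]
ee_rot: [0.001, 0.999, -0.042, 0.001]
wrist_force: [1.0, -0.5, 0.2]
grip_width: 0.0523
t: 5.55
ee_pos: [0.4778, -0.3854, 0.1587]
ee_rot: [0.0, 0.999, -0.044, -0.0]
wrist_force: [0.6, 0.1, 0.7]
grip_width: 0.0524
to [ 0.4815 -0.384   0.16  ] -> [ 3.6 -1.8 -1.3] mm
to [ 0.4815 -0.384   0.026 ] -> [  3.7  -1.9 132.7] mm
tool x angle -5.01 z [-7.e-04 -7.e-04 -1.e+00] yaw needed -0.43
```

View pics/t5.png

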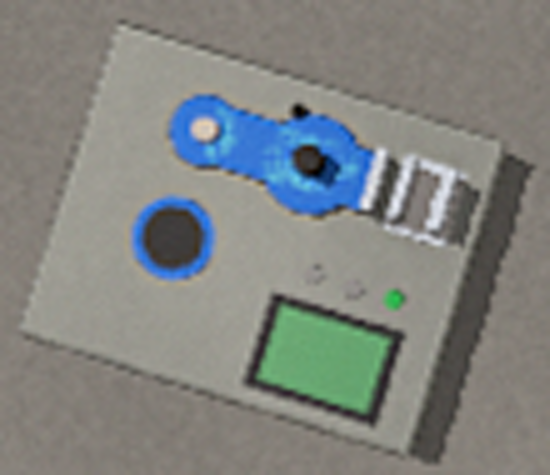

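View pics/s5.png

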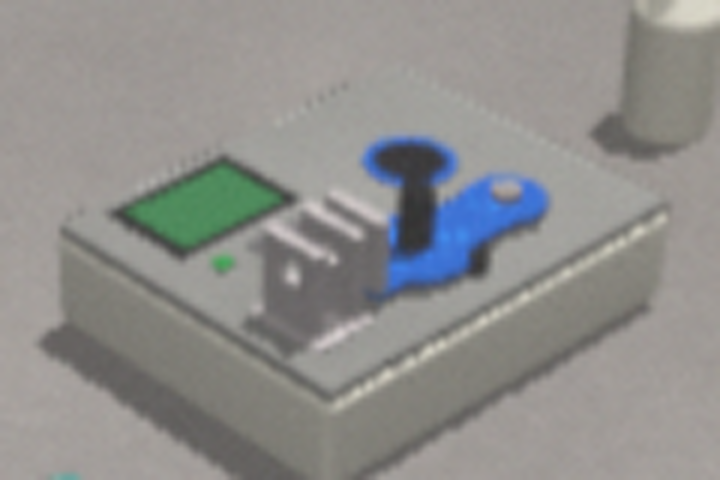

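View pics/s5b.png

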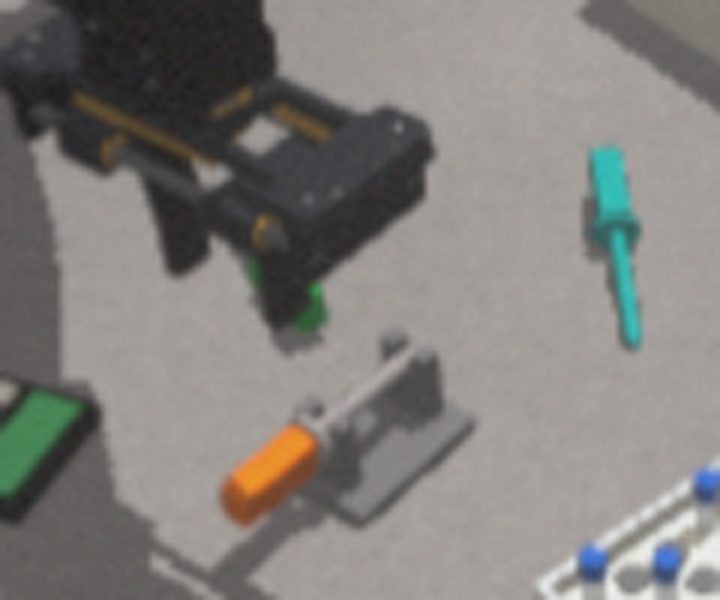

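The cover is fully open: its lug is parallel to the two brackets at top crop (375,180), and the port at (173,238) is clear. The open gripper is above the orange handle. Descending.

```bash
python3 -m inch '[{"tx":0.002,"ty":-0.001,"tz":0.035,"yaw":0,"grip":0.2},{"tx":0.004,"ty":-0.002,"tz":0.07,"yaw":0,"grip":0.2},{"tx":0.004,"ty":-0.002,"tz":0.1,"yaw":0,"grip":0.2},{"tx":0.004,"ty":-0.002,"tz":0.12,"yaw":0,"grip":0.2},{"tx":0.004,"ty":-0.002,"tz":0.131,"yaw":0,"grip":0.2},{"tx":0.004,"ty":-0.002,"tz":0.132,"yaw":0,"grip":0.2}]'; python3 - <<'E'
from togo import *
togo([(0.4815,-0.384,0.026)],-.08); print(sense()["wrist_force"])
im=read_camera("scene"); cv2.imwrite("pics/s6.png",cv2.resize(im[210:310,160:280],None,fx=6,fy=6,interpolation=cv2.INTER_CUBIC))
im=read_camera("top"); cv2.imwrite("pics/t6.png",cv2.resize(im[175:255,340:460],None,fx=6,fy=6,interpolation=cv2.INTER_CUBIC))
E
```

```text
t: 6.15
ee_pos: [0.4825, -0.3777, 0.0255]
ee_rot: [-0.001, 0.999, -0.041, -0.001]
wrist_force: [0.1, 0.1, -0.2]
grip_width: 0.0523
to [ 0.4815 -0.384   0.026 ] -> [-0.4  6.4 -0.6] mm
tool x angle -4.68 z [-0.0027  0.003  -1.    ] yaw needed -0.1
[ 0.09745667  0.0614682  -0.24382136]
```

View pics/s6.png

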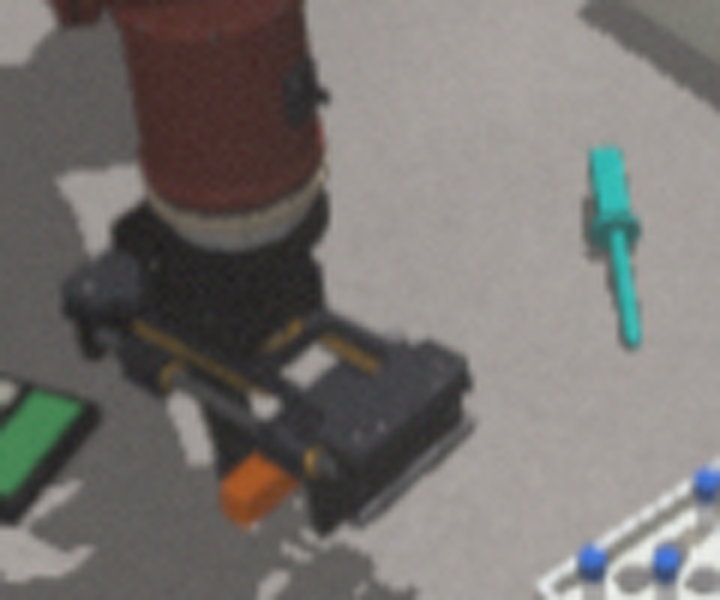

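View pics/t6.png

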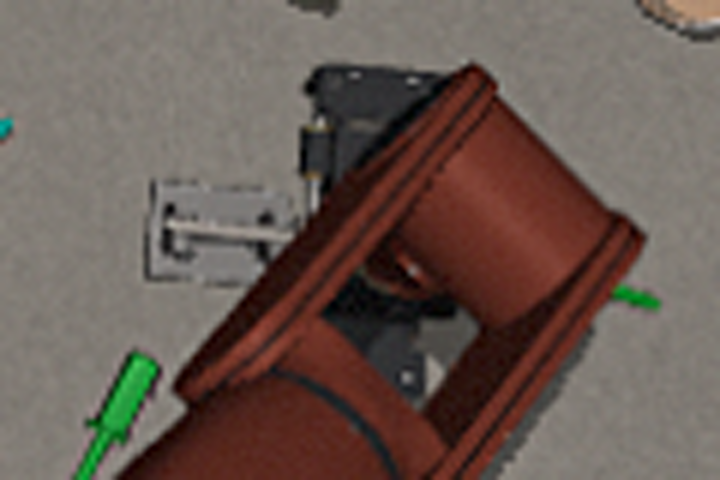

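The fingers straddle the orange handle at crop (255,490), about 6 mm too near the collar. I'll shift them, then close.

```bash
python3 -m inch '[{"tx":0,"ty":0.005,"tz":0,"yaw":0,"grip":0.2},{"tx":0,"ty":0.005,"tz":0,"yaw":0,"grip":-1},{"tx":0,"ty":0.005,"tz":0,"yaw":0,"grip":-1},{"tx":0,"ty":0.005,"tz":0,"yaw":0,"grip":-1},{"tx":0,"ty":0.005,"tz":0,"yaw":0,"grip":-1},{"tx":0,"ty":0.005,"tz":0,"yaw":0,"grip":-1},{"tx":0,"ty":0.005,"tz":0,"yaw":0,"grip":-1}]' 40; python3 - <<'E'
from togo import *
togo([(0.4815,-0.384,0.026)],-.08); print(sense()["wrist_force"],sense()["grip_width"])
E
```

```text
t: 6.83
ee_pos: [0.4826, -0.3855, 0.0276]
ee_rot: [0.0, 0.999, -0.042, -0.0]
wrist_force: [-0.6, -0.2, -0.1]
grip_width: 0.0203
to [ 0.4815 -0.384   0.026 ] -> [-1.2 -1.4  1.6] mm
tool x angle -4.79 z [-0. -0. -1.] yaw needed -0.21
[-0.57514368 -0.2068866  -0.11027671] 0.020341563655778862
```

```bash
python3 -m inch '[{"tx":0,"ty":0,"tz":0,"yaw":0,"grip":-1},{"tx":0,"ty":0,"tz":0,"yaw":0,"grip":-1},{"tx":0,"ty":0,"tz":-0.01,"yaw":0,"grip":-1},{"tx":0,"ty":0,"tz":-0.03,"yaw":0,"grip":-1},{"tx":0,"ty":0,"tz":-0.06,"yaw":0,"grip":-1},{"tx":0,"ty":0,"tz":-0.1,"yaw":0,"grip":-1},{"tx":0,"ty":0,"tz":-0.105,"yaw":0,"grip":-1},{"tx":0,"ty":0,"tz":-0.105,"yaw":0,"grip":-1}]' 40; python3 - <<'E'
from togo import *
print(sense()["wrist_force"],sense()["grip_width"])
im=read_camera("scene"); cv2.imwrite("pics/s7.png",cv2.resize(im[190:290,160:280],None,fx=6,fy=6,interpolation=cv2.INTER_CUBIC))
im=read_camera("top"); cv2.imwrite("pics/t7.png",cv2.resize(im[175:255,340:460],None,fx=6,fy=6,interpolation=cv2.INTER_CUBIC))
togo([],P[2])
E
```

```text
t: 7.5
ee_pos: [0.4852, -0.3876, 0.1378]
ee_rot: [0.003, 0.999, -0.042, 0.003]
wrist_force: [1.4, -0.8, -1.9]
grip_width: 0.0179
[ 1.42776584 -0.83740096 -1.88935009] 0.017852166837011935
tool x angle -4.79 z [ 6.e-04 -2.e-04 -1.e+00] yaw needed 11.93
```

View pics/s7.png

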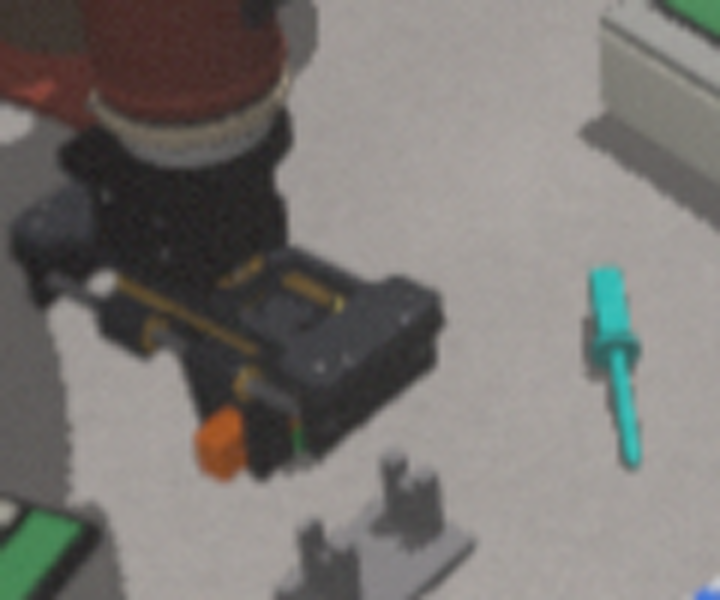

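View pics/t7.png

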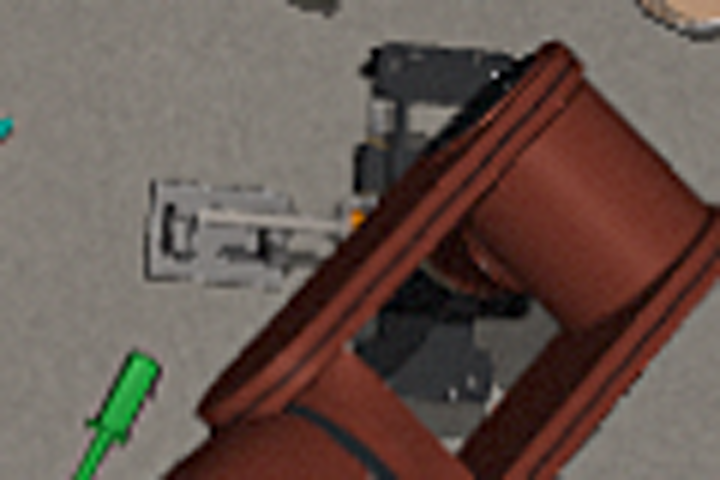

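The rod is held (width 17.9 mm) and out of the rest; the shaft shows at top crop (200–350,220), level with the tool. Next is the pre-insertion pose, with the tip 25 mm before the outer hole.

```bash
python3 - <<'E'
from togo import *
togo([W(P,(60,-259,122)),W(P,(60,-259,102.5))],P[2])
E
```

```text
to [ 0.5056 -0.0849  0.122 ] -> [  -2.3 -301.3   10.6] mm
to [ 0.5056 -0.0849  0.1025] -> [  -2.4 -301.3   30.1] mm
tool x angle -4.79 z [ 6.e-04 -2.e-04 -1.e+00] yaw needed 11.93
```

```bash
python3 -m inch '[{"tx":0,"ty":-0.015,"tz":0,"yaw":0,"grip":-1},{"tx":0,"ty":-0.045,"tz":0,"yaw":1,"grip":-1},{"tx":0,"ty":-0.08,"tz":0,"yaw":3,"grip":-1},{"tx":0,"ty":-0.115,"tz":0,"yaw":5,"grip":-1},{"tx":-0.001,"ty":-0.15,"tz":0,"yaw":7,"grip":-1},{"tx":-0.002,"ty":-0.185,"tz":0.005,"yaw":9,"grip":-1},{"tx":-0.002,"ty":-0.22,"tz":0.01,"yaw":10.5,"grip":-1},{"tx":-0.002,"ty":-0.255,"tz":0.015,"yaw":11.5,"grip":-1},{"tx":-0.002,"ty":-0.28,"tz":0.02,"yaw":11.9,"grip":-1},{"tx":-0.002,"ty":-0.295,"tz":0.025,"yaw":11.9,"grip":-1},{"tx":-0.002,"ty":-0.301,"tz":0.027,"yaw":11.9,"grip":-1},{"tx":-0.002,"ty":-0.301,"tz":0.027,"yaw":11.9,"grip":-1}]' 40; python3 -m inch '[{"tx":0,"ty":0,"tz":0,"yaw":0,"grip":-1},{"tx":0,"ty":0,"tz":0,"yaw":0,"grip":-1}]' 40; python3 - <<'E'
from togo import *
im=read_camera("scene"); cv2.imwrite("pics/s8.png",cv2.resize(im[165:255,240:360],None,fx=6,fy=6,interpolation=cv2.INTER_CUBIC));cv2.imwrite("pics/s8r.png",im)
im=read_camera("top"); cv2.imwrite("pics/t8.png",cv2.resize(im[170:240,260:350],None,fx=8,fy=8,interpolation=cv2.INTER_CUBIC));cv2.imwrite("pics/t8r.png",im)
togo([W(P,(60,-259,102.5))],P[2])
E
```

```text
t: 8.6
ee_pos: [0.5039, -0.0831, 0.1033]
ee_rot: [-0.001, 0.99, -0.144, -0.002]
wrist_force: [0.1, -0.7, -1.8]
grip_width: 0.0175
t: 8.77
ee_pos: [0.5056, -0.0862, 0.1054]
ee_rot: [0.0, 0.989, -0.145, -0.0]
wrist_force: [-0.5, -0.3, -1.0]
grip_width: 0.0177
to [ 0.5056 -0.0849  0.1025] -> [-0.7 -1.4  3.2] mm
tool x angle -16.77 z [ 3.e-04 -3.e-04 -1.e+00] yaw needed -0.06
```

View pics/s8.png

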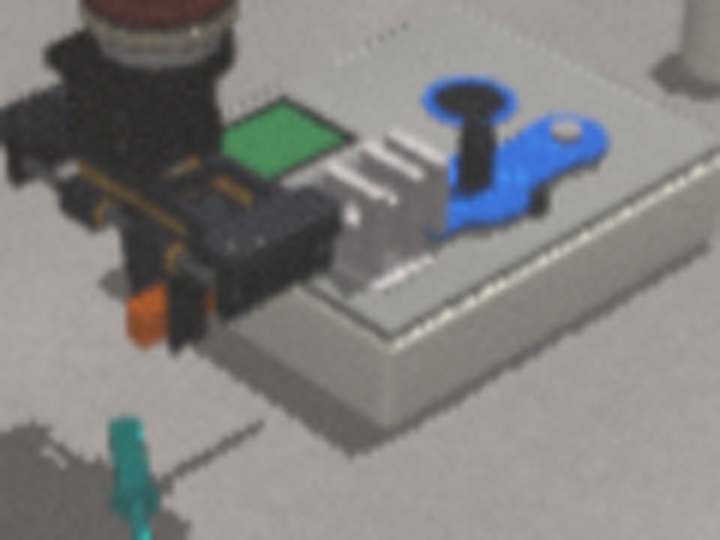

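View pics/t8.png

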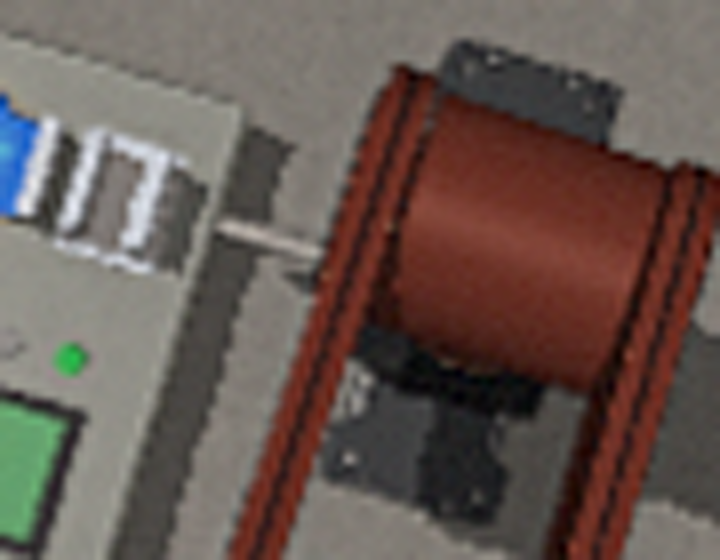

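The scene view shows the handle in the fingers at crop (150,315). In the top view the shaft runs from crop (318,250) to its tip at (220,225), pointing at the outer bracket bar at (147,200). I'll measure the lateral offset more precisely.

```bash
python3 - <<'E'
from togo import *
im=cv2.imread("pics/t8r.png").astype(float).mean(2)
np.set_printoptions(linewidth=200)
print("shaft"); print(im[194:206,284:302].astype(int))
print("brk"); print(im[182:206,262:286].astype(int))
E
```

```text
shaft
[[ 73  69 137 108  63  66  71  68  71  63 118 126 125 119 117 121 124 131]
 [ 73  90 131  99  66  66  70  71  69  66 117 133 123 121 120 121 124 125]
 [ 70 135 127  89  69  67  59  63  66  63 113 128 128 121 124 127 128 103]
 [ 90 139 105 105 123 111  84  84  77  69 109 124 127 125 125 130 131  82]
 [134 147 102 134 175 174 158 155 124 120 121 118 111 113 120 128 130  79]
 [135 133  75  51  99 120 148 169 173 156 140 128 113  97 114 118 105  62]
 [141 119  69  66  55  55  64  89 107 133 156 165 163 144 140 118  69  39]
 [136 111  65  66  71  71  67  60  64  76  97 105 127 153 165 164  97  49]
 [138  84  62  69  70  70  70  66 114 129 126 106 102 104 116 107  61  54]
 [117  73  65  68  70  70  70  64 112 130 126 117 115 120 120  72  51  62]
 [ 94  56  67  69  69  66  67  79 114 125 130  96  66  62  69  38  80  74]
 [ 91  66  72  70  75  69  61 115 128 123 129 128 100  71  64  40  53  64]]
brk
[[145 146 143 139 140 139 139 139 136 138 136 139 139 140 136 138 138 140 140 140 140 146 145 152]
 [136 142 141 142 136 137 141 139 141 137 137 135 136 139 138 138 138 140 137 141 140 140 
[... 1487 characters left out ...]
4 147]
 [147 148 154 112 109 131  91  77  96 114 117 120 113 193 218 211 125 105 100  78  76  72 135 133]
 [141 144 142 142 151 197 162 166 160 151 126 115 110 178 193 174 101 102  92  78  76  70 141 119]
 [142 143 144 139 138 147 164 169 197 211 158 141 149 147  96  93 105 107  84  74  74  87 136 111]
 [140 140 141 142 141 136 131 133 142 136 157 196 199 208 162 120 132 100  73  72  71 134 138  84]
 [143 140 140 141 142 140 136 139 136 135 131 144 117 149 196 210 189 122  92  96  74 139 117  73]
 [145 143 143 144 143 144 141 141 141 137 136 135 133 132 134 145 143 142 144 148 113 139  94  56]
 [144 144 143 140 140 142 142 144 140 137 137 140 140 135 140 139 137 137 139 143 146 142  91  66]]
```

```bash
python3 - <<'E'
from togo import *
ct=camera_model("top")
c,s=np.cos(P[2]),np.sin(P[2])
inst=lambda w:np.array([c*(w[0]-P[0])+s*(w[1]-P[1]),-s*(w[0]-P[0])+c*(w[1]-P[1])])*1000
for n,uv in (("lug",(264.3,190.2)),("inner",(270,192.0)),("outer",(278,194.45))): print(n,inst(plane(ct,uv,.14)).round(1))
e=sense()["ee_pos"]; print("tcp",inst(e).round(1),e.round(4))
for uv in ((288,197.9),(291,198.6),(293,199.15),(296,200.1),(298,200.8)): print("shaft",inst(plane(ct,uv,.123)).round(1))
print("tip",inst(plane(ct,(286.6,197.5),.123)).round(1))
E
```

```text
lug [ 58.7 -70.4]
inner [ 58.5 -91.1]
outer [  58.5 -120. ]
tcp [  60.7 -260.4] [ 0.5059 -0.0865  0.1057]
shaft [  58.4 -156.1]
shaft [  59.2 -166.8]
shaft [  59.4 -174. ]
shaft [  59.3 -185. ]
shaft [  59.  -192.4]
tip [  58.3 -151. ]
```

The shaft line is at x ≈ 59 mm and the hole line at ≈ 58.5 mm, measured by the same camera and parallel. By the lift arithmetic the axis height is 123 mm, so I'll lower it 3 mm. Then I'll go through the outer bracket slowly.

```bash
python3 -m inch '[{"tx":-0.0005,"ty":0,"tz":0.003,"yaw":0,"grip":-1},{"tx":-0.0005,"ty":-0.006,"tz":0.003,"yaw":0,"grip":-1},{"tx":-0.0005,"ty":-0.012,"tz":0.003,"yaw":0,"grip":-1},{"tx":-0.0005,"ty":-0.018,"tz":0.003,"yaw":0,"grip":-1},{"tx":-0.0005,"ty":-0.024,"tz":0.003,"yaw":0,"grip":-1},{"tx":-0.0005,"ty":-0.028,"tz":0.003,"yaw":0,"grip":-1},{"tx":-0.0005,"ty":-0.032,"tz":0.003,"yaw":0,"grip":-1},{"tx":-0.0005,"ty":-0.036,"tz":0.003,"yaw":0,"grip":-1},{"tx":-0.0005,"ty":-0.036,"tz":0.003,"yaw":0,"grip":-1}]' 40; python3 - <<'E'
from togo import *
im=read_camera("scene"); cv2.imwrite("pics/s9.png",cv2.resize(im[165:255,240:360],None,fx=6,fy=6,interpolation=cv2.INTER_CUBIC))
im=read_camera("top"); cv2.imwrite("pics/t9.png",cv2.resize(im[170:240,260:350],None,fx=8,fy=8,interpolation=cv2.INTER_CUBIC));cv2.imwrite("pics/t9r.png",im)
togo([W(P,(60,-154,102.5))],P[2]); print(sense()["wrist_force"],sense()["moment"])
E
```

```text
t: 9.62
ee_pos: [0.5158, -0.0499, 0.1026]
ee_rot: [-0.0, 0.989, -0.145, 0.0]
wrist_force: [-0.8, -0.3, -0.4]
grip_width: 0.0177
to [0.5358 0.0157 0.1025] -> [  0.3 -69.2   0. ] mm
tool x angle -16.65 z [-0.e+00 -1.e-04 -1.e+00] yaw needed 0.06
[ 0.58137964  0.43123189 -1.8840264 ] [-0.1340671   0.04869088  0.01419293]
```

View pics/s9.png

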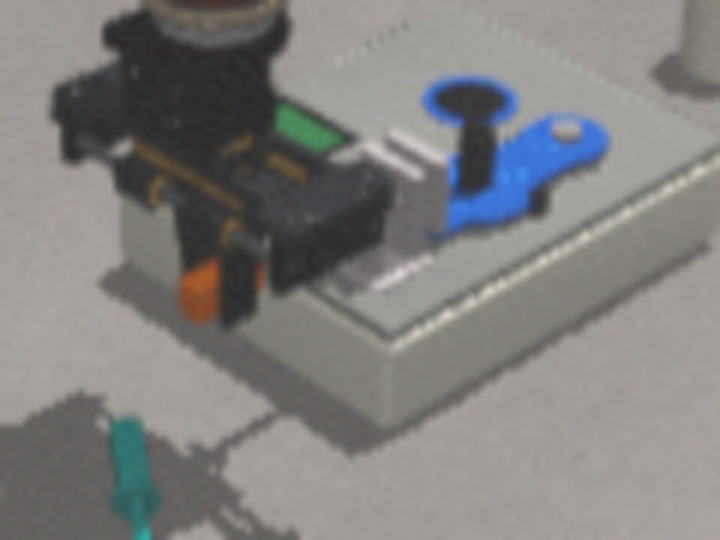

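View pics/t9.png

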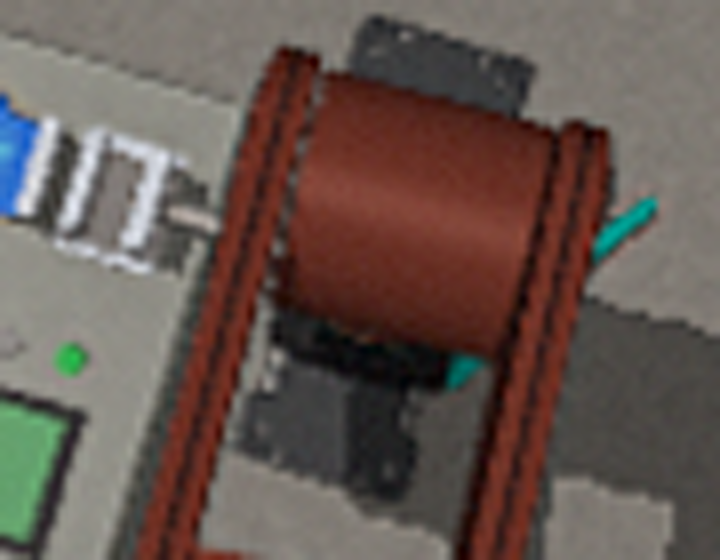

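There's no axial force. In the top view the shaft disappears into the outer bracket at crop (165,210), so the tip is in the hole. Continuing through the inner bracket.

```bash
python3 -m inch '[{"tx":0,"ty":-0.006,"tz":0,"yaw":0,"grip":-1},{"tx":0,"ty":-0.012,"tz":0,"yaw":0,"grip":-1},{"tx":0,"ty":-0.018,"tz":0,"yaw":0,"grip":-1},{"tx":0,"ty":-0.024,"tz":0,"yaw":0,"grip":-1},{"tx":0,"ty":-0.028,"tz":0,"yaw":0,"grip":-1},{"tx":0,"ty":-0.032,"tz":0,"yaw":0,"grip":-1},{"tx":0,"ty":-0.032,"tz":0,"yaw":0,"grip":-1}]' 40; python3 - <<'E'
from togo import *
im=read_camera("scene"); cv2.imwrite("pics/s10.png",cv2.resize(im[165:255,240:360],None,fx=6,fy=6,interpolation=cv2.INTER_CUBIC))
im=read_camera("top"); cv2.imwrite("pics/t10.png",cv2.resize(im[170:240,260:350],None,fx=8,fy=8,interpolation=cv2.INTER_CUBIC))
togo([W(P,(60,-154,102.5))],P[2]); print(sense()["wrist_force"],sense()["moment"])
E
```

```text
t: 10.3
ee_pos: [0.525, -0.0192, 0.1025]
ee_rot: [-0.0, 0.989, -0.145, 0.0]
wrist_force: [-0.6, 0.0, 0.1]
grip_width: 0.0178
to [0.5358 0.0157 0.1025] -> [  0.3 -37.2   0. ] mm
tool x angle -16.66 z [-1.e-04 -1.e-04 -1.e+00] yaw needed 0.06
[-0.58801524  0.09299168 -0.94047089] [-0.15835668  0.03398515 -0.03547887]
```

View pics/t10.png

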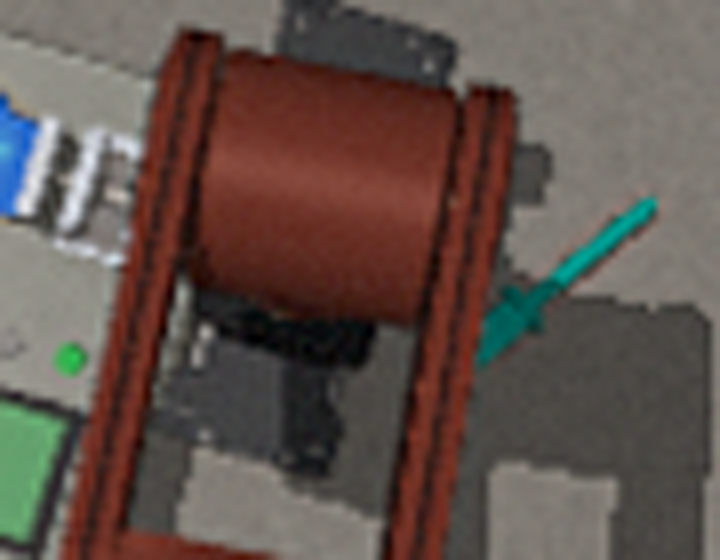

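The shaft shows between the two brackets at crop (118,192), still with no force. On through the lug to the collar stop.

```bash
python3 -m inch '[{"tx":0,"ty":-0.006,"tz":0,"yaw":0,"grip":-1},{"tx":0,"ty":-0.012,"tz":0,"yaw":0,"grip":-1},{"tx":0,"ty":-0.018,"tz":0,"yaw":0,"grip":-1},{"tx":0,"ty":-0.023,"tz":0,"yaw":0,"grip":-1},{"tx":0,"ty":-0.028,"tz":0,"yaw":0,"grip":-1},{"tx":0,"ty":-0.031,"tz":0,"yaw":0,"grip":-1},{"tx":0,"ty":-0.031,"tz":0,"yaw":0,"grip":-1}]' 40
```

```text
t: 10.98
ee_pos: [0.5339, 0.0104, 0.1026]
ee_rot: [-0.0, 0.989, -0.145, 0.0]
wrist_force: [-0.3, -0.7, -0.4]
grip_width: 0.0177
```

```bash
python3 -m inch '[{"tx":0,"ty":-0.002,"tz":0,"yaw":0,"grip":-1},{"tx":0,"ty":-0.004,"tz":0,"yaw":0,"grip":-1},{"tx":0,"ty":-0.004,"tz":0,"yaw":0,"grip":-1}]' 40;  python3 - <<'E'
from togo import *
im=read_camera("scene"); cv2.imwrite("pics/s11.png",cv2.resize(im[165:255,240:360],None,fx=6,fy=6,interpolation=cv2.INTER_CUBIC))
togo([W(P,(60,-154,102.5))],P[2]); print(sense()["wrist_force"],sense()["moment"])
E
```

```text
t: 11.23
ee_pos: [0.5349, 0.0136, 0.1025]
ee_rot: [-0.0, 0.989, -0.145, 0.0]
wrist_force: [-0.2, -0.6, -0.8]
grip_width: 0.0174
to [0.5358 0.0157 0.1025] -> [ 0.2 -2.3  0.1] mm
tool x angle -16.68 z [-0. -0. -1.] yaw needed 0.03
[-0.79193794 -0.98376492 -0.5218507 ] [-0.14118769  0.06060787 -0.00799449]
```

View pics/s11.png

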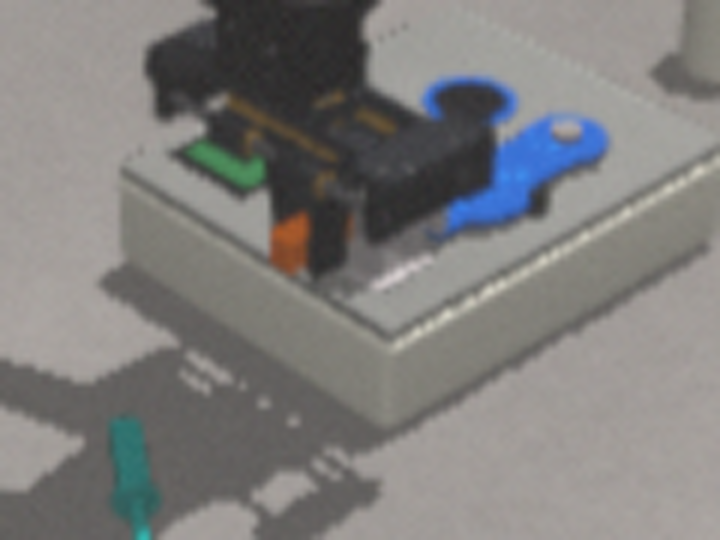

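No collar contact yet, so small steps from here.

```bash
python3 -m inch '[{"tx":0,"ty":-0.002,"tz":0,"yaw":0,"grip":-1},{"tx":0,"ty":-0.003,"tz":0,"yaw":0,"grip":-1},{"tx":0,"ty":-0.003,"tz":0,"yaw":0,"grip":-1}]' 40
```

```text
t: 11.53
ee_pos: [0.5351, 0.0144, 0.1025]
ee_rot: [0.002, 0.989, -0.145, -0.001]
wrist_force: [-2.9, -7.4, 0.2]
grip_width: 0.0178
```

```bash
python3 -m inch '[{"tx":0,"ty":-0.002,"tz":0,"yaw":0,"grip":-1},{"tx":0,"ty":-0.002,"tz":0,"yaw":0,"grip":-1}]' 40
```

```text
t: 11.7
ee_pos: [0.5349, 0.0147, 0.1025]
ee_rot: [0.003, 0.989, -0.145, -0.001]
wrist_force: [-7.0, -14.3, 3.2]
grip_width: 0.0177
```

The axial force rose to about 16 N with no further motion, at the expected place: the collar is on the bracket. I'll relax, lower slightly and release.

```bash
python3 -m inch '[{"tx":0,"ty":0.003,"tz":0.001,"yaw":0,"grip":-1},{"tx":0,"ty":0.003,"tz":0.003,"yaw":0,"grip":-1},{"tx":0,"ty":0.003,"tz":0.003,"yaw":0,"grip":-1},{"tx":0,"ty":0.003,"tz":0.003,"yaw":0,"grip":0},{"tx":0,"ty":0.003,"tz":0.003,"yaw":0,"grip":0},{"tx":0,"ty":0.003,"tz":0.003,"yaw":0,"grip":0},{"tx":0,"ty":0.003,"tz":0.003,"yaw":0,"grip":0},{"tx":0,"ty":0.003,"tz":0.003,"yaw":0,"grip":0}]' 40; python3 - <<'E'
from togo import *
im=read_camera("scene"); cv2.imwrite("pics/s12.png",cv2.resize(im[165:255,240:360],None,fx=6,fy=6,interpolation=cv2.INTER_CUBIC))
print(sense()["wrist_force"],sense()["moment"])
E
```

```text
t: 12.37
ee_pos: [0.5355, 0.0157, 0.0996]
ee_rot: [-0.0, 0.989, -0.145, 0.0]
wrist_force: [0.6, 0.4, 0.6]
grip_width: 0.04
[0.64729166 0.51454423 0.53825344] [-0.07808932  0.10107586 -0.06382312]
```

View pics/s12.png

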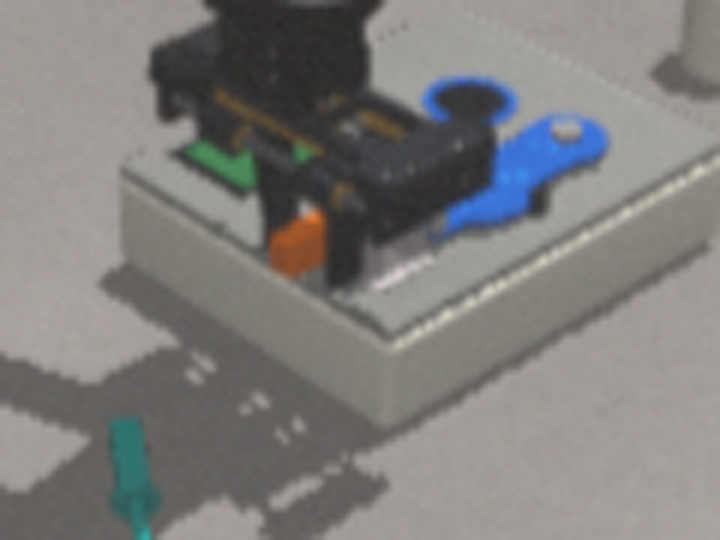

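The fingers are clear of the handle, which stays in place at crop (300,243). I'll raise the arm straight up and move it away.

```bash
python3 -m inch '[{"tx":0,"ty":0,"tz":-0.01,"yaw":0,"grip":0.1},{"tx":0,"ty":0,"tz":-0.03,"yaw":0,"grip":0.1},{"tx":0,"ty":0,"tz":-0.06,"yaw":0,"grip":0.1},{"tx":0,"ty":0,"tz":-0.1,"yaw":0,"grip":0.1},{"tx":0,"ty":0.04,"tz":-0.12,"yaw":0,"grip":0.1},{"tx":-0.03,"ty":0.08,"tz":-0.12,"yaw":0,"grip":0.1},{"tx":-0.06,"ty":0.11,"tz":-0.12,"yaw":0,"grip":0.1},{"tx":-0.08,"ty":0.14,"tz":-0.12,"yaw":0,"grip":0.1},{"tx":-0.09,"ty":0.17,"tz":-0.12,"yaw":0,"grip":0.1},{"tx":-0.09,"ty":0.19,"tz":-0.12,"yaw":0,"grip":0.1},{"tx":-0.09,"ty":0.2,"tz":-0.12,"yaw":0,"grip":0.1},{"tx":-0.09,"ty":0.2,"tz":-0.12,"yaw":0,"grip":0.1}]'; python3 - <<'E'
from togo import *
im=read_camera("scene"); cv2.imwrite("pics/s13.png",cv2.resize(im[155:245,240:360],None,fx=6,fy=6,interpolation=cv2.INTER_CUBIC));cv2.imwrite("pics/s13r.png",im)
im=read_camera("top"); cv2.imwrite("pics/t13.png",cv2.resize(im[155:250,190:310],None,fx=6,fy=6,interpolation=cv2.INTER_CUBIC));cv2.imwrite("pics/t13r.png",im)
E
```

```text
t: 13.42
ee_pos: [0.3917, -0.1519, 0.2205]
ee_rot: [0.0, 0.989, -0.147, 0.001]
wrist_force: [0.4, -0.8, -0.2]
grip_width: 0.0478
```

View pics/s13.png

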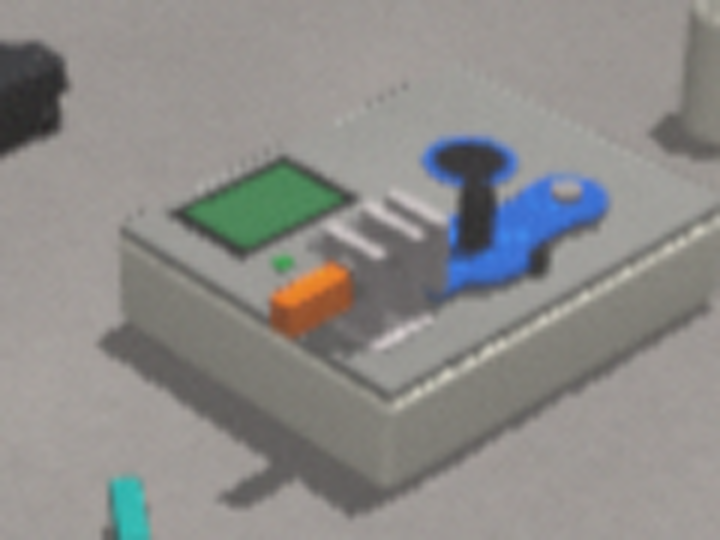

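View pics/t13.png

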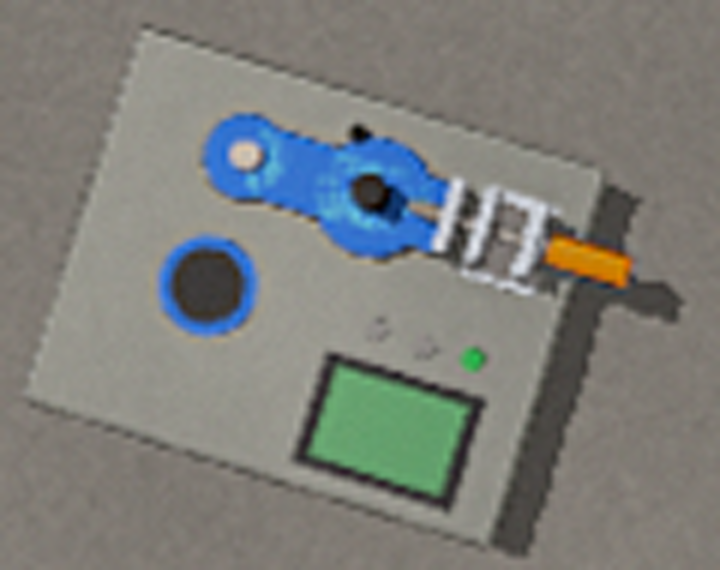

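View pics/t13r.png

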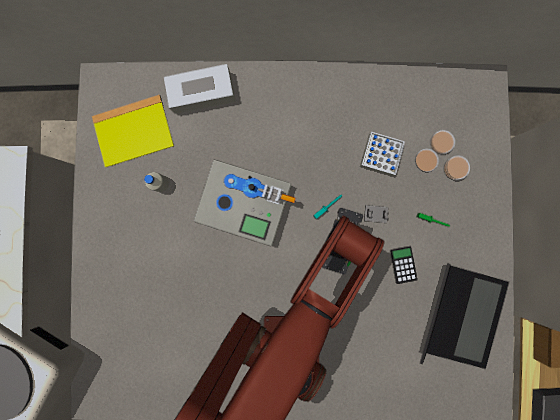

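The rod goes through all three plates: the tip shows past the lug at top crop (415,208), the collar is at the outer bracket, and the handle is outside at (590,260). The bottle, tube box and calculator sit at their original pixels. One numeric check, then I'll hand in.

```bash
python3 - <<'E'
from togo import *
ct=camera_model("top"); c,s=np.cos(P[2]),np.sin(P[2])
inst=lambda w:np.array([c*(w[0]-P[0])+s*(w[1]-P[1]),-s*(w[0]-P[0])+c*(w[1]-P[1])])*1000
im=cv2.imread("pics/t13r.png"); m=mask(im,(5,150,120),(18,255,255))[180:215,275:305]
ys,xs=np.nonzero(m); ce=(xs.mean()+275,ys.mean()+180)
print("handle centre inst",inst(plane(ct,ce,.127)).round(1),"expected (58.5..60,-154)")
print("tip",inst(plane(ct,(190+(410.5)/6-.5,155+206.5/6-.5),.118)).round(1),"needs y > -52")
k=plane(ct,(190+370.5/6-.5,155+193.5/6-.5),.132); d=inst(k); print("cover angle",np.arctan2(60-d[1],60-d[0]).round(3))
a=cv2.imread("pics/top0.png")
for n,(x0,x1,y0,y1) in dict(bottle=(140,170,165,195),tube=(355,408,125,180),calc=(385,422,242,288)).items():
    print(n,"mean abs change",cv2.absdiff(a[y0:y1,x0:x1],im[y0:y1,x0:x1]).mean().round(2))
print(job_done(), sense()["t"])
E
```

```text
handle centre inst [  56.3 -155.7] expected (58.5..60,-154)
tip [ 57.9 -45.9] needs y > -52
cover angle 1.539
bottle mean abs change 2.3
tube mean abs change 2.36
calc mean abs change 5.65
the job is handed in; nothing more can be done
the job is handed in; nothing more can be done
```

The cover is open to its stop, the rod is seated through both brackets and the lug, and I let go and handed the job in at about 13.5 s of the 58 s. No verdict is reported.

**What I did:** I pushed the knob with the shut fingers until the cover met its stop, at about 34 N with no further motion. I then took the orange-handled rod from its rest and slid it in until the collar stopped it at about 16 N.

**Last checks on the pictures:**

| Check | Measured | Needed or expected |
|---|---|---|
| Rod tip y (instrument frame) | about -46 mm | above -52 mm |
| Handle centre y | -155.7 mm | -154 mm at home, so the collar is about 2 mm off the bracket |
| Cover swing | 1.54 rad | above 1.49 rad |

**Measurement limits:**
- **Handle centre:** it read about 2 mm to the side of the hole line, which is within the hole's play plus the camera error.
- **Cover swing:** it read 0.03 rad short of 1.571, which is within pixel error.

**Loose things:** The bottle and tube box pictures matched the start. The calculator's patch changed more (mean 5.65 against 2.3 for the others). It sits at the same pixels, so I took that to be the arm's shadow and did not check it further.

**Slips:** My first two move calls were refused because every row needs all five fields, and one of them also had millimetres in place of metres. Nothing moved.

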